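# Hang the paint pail on the spring balance

## Task

Swing the flat-lying bail of the closed paint pail upright while the pail stays standing on the bench, then lift the pail by the bail and hang it on the yellow two-pronged hook of the spring balance, with the bail wire lying in both prongs. The hook sinks under load and the pail's weight is not known: keep lowering by feel until the balance carries the whole weight and only then let go, so that the pail neither drops nor springs up when released, and never lean hard on the balance. Leave the bottle, cup and spatula where they are.

Things in the scene. Friction and masses are not known exactly. Their poses are not given: they have to be found in the camera images.
- pail_mid (a point): Centre of the closed paint pail, a steel can with a teal band, 104 mm diameter, 100 mm tall (centre 50 mm above its underside), standing loose on the bench; weight unknown, between 0.35 and 0.95 kg in all. z is the pail's axis, y the line of its two ears; the flat-lying bail points along -x.
- bail_hinge (a point): Point on the hinge line of the bail, on the pail's axis, 80 mm above its underside (30 mm above pail_mid). The line runs along y, through the ears.
- bail_grip (a point): Centre of the red round grip sleeve (14 mm diameter, 40 mm long, along the pail's y) in the middle of the swing bail, 110 mm from the hinge line. Bail: 6 mm steel wire, straight for 92 mm. Lying flat, the sleeve is about 50 mm clear of the pail's wall. Pinch it from above, one finger on its pail side; the sleeve turns on the wire (stiffly, 0.02 N m).
- bail (a joint): Angle of the bail about its hinge line in rad: 0 lying flat (level, towards the pail's -x), 1.57 upright above the pail. The hinge is slightly stiff (0.033 N m), so the bail stays where it is left.
- hook_seat (a point): Midway between the yellow prongs: where the bail wire's axis lies when seated, along y (either way round). Prongs: 8 mm thick, 32 mm either side (y), 56 mm free between. Each is a trough open upward, 14 mm wide at the bottom, 40 mm (centrelines) at the top. Tips face -x, 31 mm above this point, and pass under the bail from there; behind (+x) the prongs run level, 19 mm above it, to a cross bar 91 mm back. z is up.
- hook (a joint): How far the hook has sunk, in m: 0 unloaded (seat 285 mm above the bench), stop at 0.08. The hook slides straight down on a soft spring, about 7 mm for each newton (140 N/m after a first 0.2 N), so the hung pail rests 23 to 65 mm lower, depending on its weight.
- stand: Fixed stand of the spring balance: a blue column, 26 mm diameter, 100 mm behind (+x) the hook, on a grey foot 180 x 120 x 10 mm that reaches under the hook. Origin on the bench straight below the hook seat; x points from hook to column.
- tint: Bystander: white bottle with orange band and cap, 40 mm diameter, 85 mm tall; origin at the centre of its underside.
- cup: Bystander: empty white mixing cup, 72 mm across the rim, 85 mm tall; origin at the centre of its underside.
- spatula: Bystander: spatula 170 mm long lying on the bench along its own x axis; origin near its middle on the underside.
There are look-alikes about, which are no part of the job. Of the things that look like the part that bears pail_mid, the middle-sized one is meant.

How it is judged:
By the outcome, as a careful person would: the job done as asked, in the order asked, and still so for the second after the job is handed in, with the robot touching nothing.
It also fails if it takes over 72 s, if anything falls off the work surface, if the arm or the gripper's body presses on something with over 40 N, if the wrist force passes 120 N, or if a joint passes its speed limit or range.

## Robot

A 6-joint arm with a two-finger parallel gripper is mounted at the origin on the work surface. World frame = base frame: x ahead of the robot, y to its left, z up, the work surface at z = 0. Lengths are in m, angles in rad, forces in N, time in s.
With the tool pointing down it reaches from about 0.35 to 0.975 m from the base axis. Payload 4.9 kg.
Tool frame: the origin (TCP) lies at the very end of the fingers, on their centre line; the grasp point (between the pads) lies 19 mm behind it; z points along the fingers, y is the line along which they close (so a half turn about z gives the same grasp; the last joint's range is limited). The gripper opens to 85 mm and grips with 20 to 120 N. Pads are 22 mm wide; open, the fingers measure 114 mm over their backs; the gripper's body (76 mm by 85 mm) begins 54 mm behind the grasp point. The pads swing forward as they close: fully open they stand 13 mm farther back than shut.
Start: joints at [1.016, 0.053, 1.613, -0, 1.476, -0.119], TCP at [0.264, 0.567, 0.231] pointing down, gripper open.
Joint ranges: [-3.01, 3.01], [-1.01, 2.22], [0.06, 2.58], [-1.02, 4.17], [0.09, 2.62], [-3.14, 3.14]. Speed limits (rad/s): [2.57, 2.57, 3.14, 3.14, 3.14, 3.14].

## Interface

Orientations are given as a rotation vector (axis times angle).
In Python, from station import ctrl, imaging gives the robot as it stands.
- The arm moves only by the tool play_rows, never from a script. Its argument "series" is a list of rows, each a list of 3 entries, a list of its own where there are three numbers: the opening, from 0 (shut) to 1 (fully open), then the shift along the tool's x, y, z each as a share of 0.05 m, from -1 to 1, then the turn, a rotation vector about the tool's x, y, z each as a share of 8 degrees, from -1 to 1. In form: [[grip, [dx, dy, dz], [ax, ay, az]], ...]. A call has 1 to 8 rows; each row shifts and turns the commanded pose from where the row before left it, along the tool's axes as they then stand; what a row does not reach is not made up. A row lasts 1/8 s, in which the tool goes at most 62.5 mm and 10.7 degrees, less where a joint would pass 70% of its speed; a pose out of reach is approached as far as the arm can. A call with a number of a shift or a turn outside -1 to 1 is refused whole. A call with a gripper value outside its range is refused whole. The fingers move at their own pace and stop on an object; "force" is the grip in N (left out, the last holds). Time passes only in rows, so rows that do not move let the fingers close. It gives the time, the measured TCP pose, the force, the opening and the grip force at its end, in the units of the state.
- ctrl.get_obs(): the state, without advancing time (a new reading comes with each control period).
- imaging.get_image(name): name is "scene" or "top" or "wrist"; returns a dict with "color" (480x640x3 uint8, blue, green, red), "fx", "fy", "cx", "cy" (pixels), "extrinsics" (4x4, takes a point from world to camera coordinates); the wrist camera has in their place "hand_eye" (4x4, takes a point from camera to tool coordinates, whose origin is the TCP and whose axes are the flange's). Camera axes: x right, y down, z forward; pixel columns grow to the right and rows downward; lengths in m; the calibration is good to about 2 mm. The wrist camera is an equidistant fisheye: a pixel r from the principal point sees the ray r / f radians off the axis. A picture is of the moment at which its call begins: read the wrist's pose just before it. There is no depth.
- ctrl.finish_job(): hands the job in; it is judged then, once.
The state is a dict: "t": time; "q": joint angles; "dq": joint speeds; "effort": joint torques, N m; "tool_pos": TCP position; "tool_rot": TCP orientation; "contact_force": force on the tool from outside, world axes, zero at the start; "wrist_torque": the same for the moment, N m; "opening": finger opening in m; "grip_force": force on a finger pad.
Only numpy, scipy, OpenCV 4.12 (cv2) and the standard library are available. Lean on these libraries where they do the work, as an engineer would, in place of code of your own. Each camera call takes 0.05 s, during which the arm holds its last target. There are 200 camera calls.

## Working session

There is one attempt and no reset: what is moved stays moved. The work goes in short steps, Python scripts to look and compute and a tool call to move; the robot and the scene stay as the last step left them, time stands still between calls to the robot, and variables do not carry over. Pictures are saved under pics/ and viewed, at most 10 in all, crops included, and the job is handed in when it is done.

Besides the shell and the picture viewer there is one more tool, called after ">>>" by a JSON object that holds its "fn" and its "kwargs", one argument or row to a line. play_rows: Moves the arm, as the interface text tells. Shift numbers are shares of 0.05 m and turn numbers shares of 8 degrees, none past 1 either way. Its arguments: {"type":"object","properties":{"series":{"type":"array"},"force":{"type":"number"}},"required":["series"]}

```bash
mkdir -p pics; cat > h.py <<'E'
import numpy as np, cv2
from scipy.spatial.transform import Rotation as R
from station import ctrl, imaging
def cam(n):
    d=imaging.get_image(n); return d
def ray(d,u,v):
    E=np.array(d["extrinsics"]); Rm=E[:3,:3]; o=-Rm.T@E[:3,3]
    r=Rm.T@np.array([(u-d["cx"])/d["fx"],(v-d["cy"])/d["fy"],1]); return o,r/np.linalg.norm(r)
def onz(d,u,v,z):
    o,r=ray(d,u,v); return o+r*(z-o[2])/r[2]
def proj(d,p):
    E=np.array(d["extrinsics"]); c=E[:3,:3]@np.array(p)+E[:3,3]
    return np.array([d["fx"]*c[0]/c[2]+d["cx"],d["fy"]*c[1]/c[2]+d["cy"]])
def cross(a,b):
    (o1,r1),(o2,r2)=a,b
    s=np.linalg.lstsq(np.c_[r1,-r2],o2-o1,rcond=None)[0]
    p,q=o1+s[0]*r1,o2+s[1]*r2; return (p+q)/2,np.linalg.norm(p-q)
E
python3 - <<'E'
from h import *
import pickle
np.set_printoptions(precision=4,suppress=True)
for n in("scene","top"):
    d=cam(n); cv2.imwrite(f"pics/{n}0.png",d["color"]); pickle.dump(d,open(n+".pkl","wb"))
    o,_=ray(d,320,240); print(n,d["fx"],o)
print(ctrl.get_obs())
E
```

```text
scene 480.9631034150722 [ 0.9869 -0.7031  1.0175]
top 539.5703630205975 [ 0.387  -0.0698  1.3487]
{'t': 0.1, 'q': array([ 1.016 ,  0.0533,  1.6142,  0.    ,  1.476 , -0.119 ]), 'dq': array([-0.0002, -0.0016, -0.0031, -0.0007, -0.0005,  0.0002]), 'effort': array([  0.0001, -39.4906, -37.1362,  -0.0001,   0.004 ,  -0.    ]), 'tool_pos': array([0.2635, 0.5661, 0.2302]), 'tool_rot': array([-0.679 , -3.0667,  0.0028]), 'contact_force': array([-0.4981, -0.168 ,  1.4778]), 'wrist_torque': array([ 0.0546, -0.0126, -0.0707]), 'grip_force': 0.0, 'opening': 0.08556339278268006}
```

View pics/scene0.png

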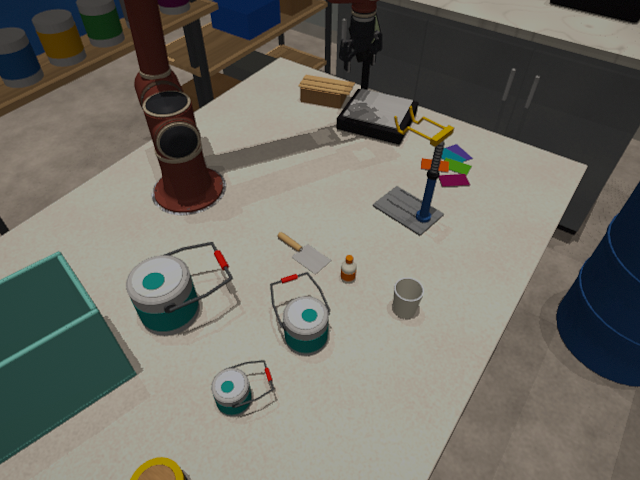

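View pics/top0.png

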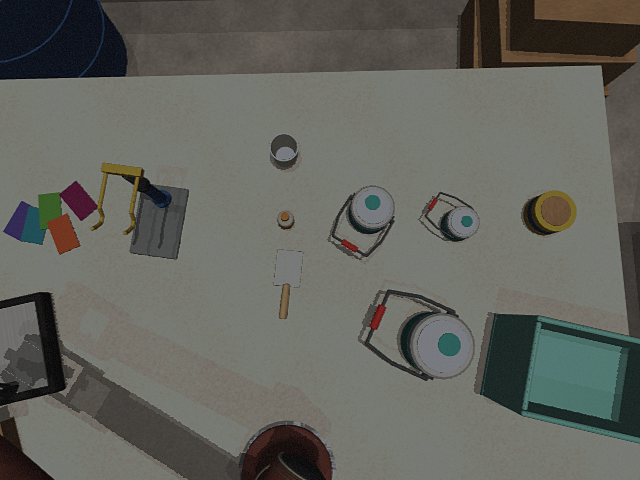

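Scene view: the large pail is at (165,290), the middle one at (306,322) and the small one at (232,390). The yellow hook is at (425,130). Top view: large pail (440,345), middle (372,208), small (460,223). The middle-sized one, with its sleeve at (349,245), fits "middle-sized"; I'll check its diameter and view an enlarged crop.

```bash
python3 - <<'E'
from h import *
import pickle
np.set_printoptions(precision=4,suppress=True)
D={n:pickle.load(open(n+".pkl","rb")) for n in("scene","top")}
def blobs(n,lo,hi,box,mn=15):
    d=D[n]; h=cv2.cvtColor(d["color"],cv2.COLOR_BGR2HSV); m=cv2.inRange(h,lo,hi)
    k=np.zeros_like(m); x0,y0,x1,y1=box; k[y0:y1,x0:x1]=255
    nn,l,s,c=cv2.connectedComponentsWithStats(m&k)
    out=[]
    for i in range(1,nn):
        if s[i,4]>mn:
            ys,xs=np.where(l==i); r=cv2.minAreaRect(np.c_[xs,ys].astype(np.float32)); out.append((c[i],s[i,4],r[1],r[2],s[i,:4]))
    return out
for n,box in(("top",(320,170,500,400)),("scene",(110,220,350,420))):
    print(n,"red")
    for b in blobs(n,(0,150,60),(8,255,255),box): print(b)
    print(n,"teal")
    for b in blobs(n,(78,90,40),(98,255,255),box): print(b)
for n,box in(("top",(80,150,160,250)),("scene",(380,100,470,160))):
    print(n,"yellow")
    for b in blobs(n,(18,130,60),(35,255,255),box): print(b)
d=D["top"]
c=d["color"]
a=cv2.resize(c[175:270,320:490],None,fx=4.5,fy=4.5,interpolation=cv2.INTER_CUBIC)
cv2.imwrite("pics/crop1.png",a)
a=np.hstack([cv2.resize(c[150:270,75:205],(390,360),interpolation=cv2.INTER_CUBIC),cv2.resize(D["scene"]["color"][100:240,360:490],(390,420),interpolation=cv2.INTER_CUBIC)[:360]])
cv2.imwrite("pics/crop2.png",a)
E
```

```text
top red
(array([432.5952, 203.4762]), np.int32(42), (3.6014699935913086, 12.176399230957031), 30.963754653930664, array([428, 198,   9,  12], dtype=int32))
(array([349.1279, 245.5   ]), np.int32(86), (16.63536262512207, 5.144957542419434), 30.963754653930664, array([341, 240,  17,  12], dtype=int32))
(array([377.454 , 316.2816]), np.int32(174), (7.612890720367432, 24.654590606689453), 24.77513885498047, array([370, 305,  16,  24], dtype=int32))
top teal
(array([372.1965, 202.0867]), np.int32(173), (14.0, 14.0), 90.0, array([365, 195,  15,  15], dtype=int32))
(array([466.4022, 220.8696]), np.int32(92), (10.0, 10.0), 90.0, array([461, 216,  11,  11], dtype=int32))
(array([448.8284, 344.2736]), np.int32(402), (22.0, 22.0), 0.0, array([438, 333,  23,  23], dtype=int32))
scene red
(array([220.3684, 259.1579]), np.int32(133), (20.21765899658203, 6.945944309234619), 60.2551155090332, array([214, 250,  14,  20], dtype=int32))
(array([289.0127, 278.0127]), np.int32(79), (4.427187919616699, 16.76007080078125), 71.56504821777344, array([281, 274,  17,   9], dtype=int32))
(array([267.8113, 374.1
[... 940 characters left out ...]
 (10.60660171508789, 12.020814895629883), 45.0, array([221, 381,  13,  12], dtype=int32))
(array([247.0286, 397.4571]), np.int32(35), (4.437601566314697, 14.976905822753906), 33.690067291259766, array([241, 391,  10,  13], dtype=int32))
(array([231.3596, 408.9212]), np.int32(203), (32.23365783691406, 11.916496276855469), 5.355824947357178, array([216, 401,  33,  14], dtype=int32))
top yellow
(array([118.8261, 187.1542]), np.int32(759), (42.18680191040039, 68.55783081054688), 7.853313446044922, array([ 91, 163,  51,  72], dtype=int32))
scene yellow
(array([427.4257, 129.5361]), np.int32(498), (58.33833312988281, 29.48553466796875), 27.645973205566406, array([394, 105,  60,  42], dtype=int32))
```

View pics/crop1.png

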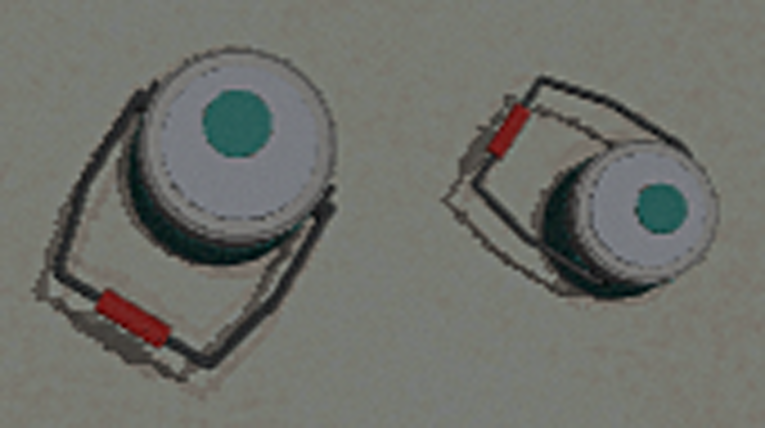

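View pics/crop2.png

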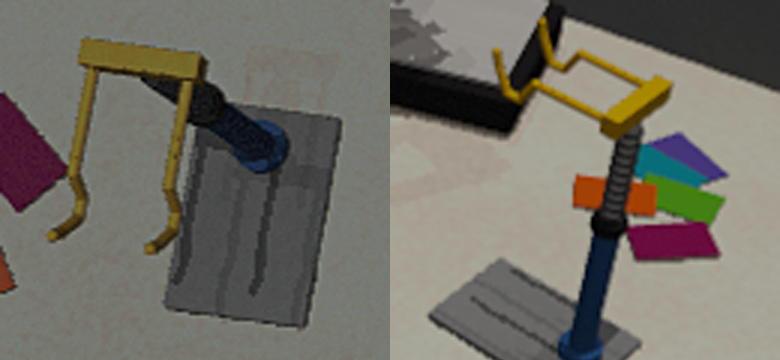

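Crop 1 shows the middle pail with its bail lying flat: lid circle centre about (373,207), radius about 21 px, sleeve at (349,245). Crop 2 shows the hook: prong tips at top (92,229) and (125,233), scene (395,118) and (412,107).

```bash
python3 - <<'E'
from h import *
import pickle
np.set_printoptions(precision=4,suppress=True)
D={n:pickle.load(open(n+".pkl","rb")) for n in("scene","top")}
S,T=D["scene"],D["top"]
# lid circle by bright mask
h=cv2.cvtColor(T["color"],cv2.COLOR_BGR2HSV)
g=cv2.medianBlur(cv2.cvtColor(T["color"],cv2.COLOR_BGR2GRAY),3)
print("hough",cv2.HoughCircles(g[170:270,320:420],cv2.HOUGH_GRADIENT,1,50,param1=80,param2=12,minRadius=17,maxRadius=26))
P=onz(T,373.3,207.2,.1); print("lid c",P, "r",21*(1.3487-.1)/T["fx"])
s=onz(T,349.13,245.5,.087); print("sleeve top plane",s, cross(ray(T,349.13,245.5),ray(S,289,278)))
d=(s-P)[:2]; print("dist",np.linalg.norm(d),"dir deg",np.degrees(np.arctan2(d[1],d[0])))
# bail straight corners
a=onz(T,320+60/4.5,175+272/4.5,.08);b=onz(T,320+208/4.5,175+360/4.5,.08);print("corners",a,b,np.linalg.norm(a-b),"y dir",np.degrees(np.arctan2(*(a-b)[[1,0]])))
ea=onz(T,320+147/4.5,175+93/4.5,.08);eb=onz(T,320+332/4.5,175+200/4.5,.08);print("ears",ea,eb,(ea+eb)/2)
c1=lambda u,v:(75+u/3,150+v/3); c2=lambda u,v:(360+(u-390)/3,100+v/3)
for n,t,sc in(("tipL",(52,237),(497,52)),("tipR",(150,250),(543,21)),("barL",(82,50),(665,90)),("barR",(203,66),(610,125))):
    print(n,cross(ray(T,*c1(*t)),ray(S,*c2(*sc))))
t1,t2=onz(T,*c1(52,237),.316),onz(T,*c1(150,250),.316);print(t1,t2,np.linalg.norm(t1-t2),(t1+t2)/2)
F=[onz(T,*c1(*p),.01) for p in((342,118),(303,327),(165,310))];print("foot",F,np.linalg.norm(F[0]-F[1]),np.linalg.norm(F[2]-F[1]),"yaw",np.degrees(np.arctan2(*(F[0]-F[1])[[1,0]])))
print("col base",onz(T,*c1(262,150),.01))
E
```

```text
hough [[[52.5 36.5 22.1]]]
lid c [ 0.6152 -0.221   0.1   ] r 0.04859922226491706
sleeve top plane [ 0.5275 -0.1621  0.087 ] (array([ 0.5261, -0.1606,  0.1022]), np.float64(0.0010085851093359032))
dist 0.10569662952393961 dir deg 146.09488149584814
corners [ 0.5532 -0.1259  0.08  ] [ 0.5047 -0.2021  0.08  ] 0.09030171317909894 y dir 57.56066159048218
ears [ 0.6481 -0.1751  0.08  ] [ 0.588 -0.271  0.08 ] [ 0.6181 -0.2231  0.08  ]
tipL (array([0.5347, 0.3469, 0.2871]), np.float64(0.040303984599175106))
tipR (array([0.5524, 0.2931, 0.339 ]), np.float64(0.04649452026807575))
barL (array([0.6752, 0.3415, 0.2978]), np.float64(0.0015240423250603898))
barR (array([0.6613, 0.2592, 0.3047]), np.float64(0.003389004237892884))
[0.5462 0.3497 0.316 ] [0.5362 0.2865 0.316 ] 0.06404382997148803 [0.5412 0.3181 0.316 ]
foot [array([0.6889, 0.2327, 0.01  ]), array([0.5129, 0.2639, 0.01  ]), array([0.5298, 0.3785, 0.01  ])] 0.17883560878230664 0.11583296264661007 yaw -10.039833631525834
col base [0.6631 0.2998 0.01  ]
```

```bash
cat >> h.py <<'E'
def pose(o=None):
    o=o or ctrl.get_obs(); return np.array(o["tool_pos"]),R.from_rotvec(o["tool_rot"])
def down(yaw):  # tool-y heading in deg, pointing down
    a=np.radians(yaw); y=np.array([np.cos(a),np.sin(a),0]); z=np.array([0,0,-1.]); return R.from_matrix(np.c_[np.cross(y,z),y,z])
def plan(p1,R1,n,p0=None,R0=None,g=None):
    if p0 is None: p0,R0=pose()
    dv=(R0.inv()*R1).as_rotvec()/n
    for i in range(n):
        Rc=R0*R.from_rotvec(dv*i); s=Rc.inv().apply((np.array(p1)-p0)/n)/.05
        print([g,[round(float(v),2) for v in s],[round(float(v),2) for v in np.degrees(dv)/8]],end=",\n" if i<n-1 else "\n")
E
python3 - <<'E'
from h import *
p,r=pose()
plan([.264,.567,.33],r,2,g=.5); plan([.526,-.162,.20],down(-32.4),18,p0=np.array([.264,.567,.33]),R0=r,g=.5)
E
```

```text
[0.5, [-0.0, 0.01, -1.0], [0.0, 0.0, 0.0]],
[0.5, [-0.0, 0.01, -1.0], [0.0, 0.0, 0.0]]
[0.5, [-0.61, -0.61, 0.15], [-0.0, 0.0, 0.68]],
[0.5, [-0.66, -0.55, 0.15], [-0.0, 0.0, 0.68]],
[0.5, [-0.71, -0.49, 0.15], [-0.0, 0.0, 0.68]],
[0.5, [-0.75, -0.42, 0.15], [-0.0, 0.0, 0.68]],
[0.5, [-0.79, -0.34, 0.15], [-0.0, 0.0, 0.68]],
[0.5, [-0.82, -0.27, 0.14], [-0.0, 0.0, 0.68]],
[0.5, [-0.84, -0.19, 0.14], [-0.0, 0.0, 0.68]],
[0.5, [-0.85, -0.11, 0.14], [-0.0, 0.0, 0.68]],
[0.5, [-0.86, -0.03, 0.14], [-0.0, 0.0, 0.68]],
[0.5, [-0.86, 0.05, 0.14], [-0.0, 0.0, 0.68]],
[0.5, [-0.85, 0.13, 0.14], [-0.0, 0.0, 0.68]],
[0.5, [-0.83, 0.21, 0.14], [-0.0, 0.0, 0.68]],
[0.5, [-0.81, 0.29, 0.14], [-0.0, 0.0, 0.68]],
[0.5, [-0.78, 0.37, 0.14], [-0.0, 0.0, 0.68]],
[0.5, [-0.74, 0.44, 0.14], [-0.0, 0.0, 0.68]],
[0.5, [-0.7, 0.51, 0.14], [-0.0, 0.0, 0.68]],
[0.5, [-0.65, 0.57, 0.14], [-0.0, 0.0, 0.68]],
[0.5, [-0.59, 0.63, 0.14], [-0.0, 0.0, 0.68]]
```

>>> {"fn": "play_rows", "kwargs": {
  "series": [
    [0.5, [0, 0, -1], [0, 0, 0]],
    [0.5, [0, 0, -1], [0, 0, 0]],
    [0.5, [-0.61, -0.61, 0.15], [0, 0, 0.68]],
    [0.5, [-0.66, -0.55, 0.15], [0, 0, 0.68]],
    [0.5, [-0.71, -0.49, 0.15], [0, 0, 0.68]],
    [0.5, [-0.75, -0.42, 0.15], [0, 0, 0.68]],
    [0.5, [-0.79, -0.34, 0.15], [0, 0, 0.68]],
    [0.5, [-0.82, -0.27, 0.14], [0, 0, 0.68]]
  ],
  "force": 40
}}

```text
t: 1.1
tool_pos: [0.3511, 0.3219, 0.286]
tool_rot: [-1.518, -2.75, 0.001]
contact_force: [-0.7, -0.3, 0.3]
opening: 0.0425
grip_force: 0.0
```

>>> {"fn": "play_rows", "kwargs": {
  "series": [
    [0.5, [-0.84, -0.19, 0.14], [0, 0, 0.68]],
    [0.5, [-0.85, -0.11, 0.14], [0, 0, 0.68]],
    [0.5, [-0.86, -0.03, 0.14], [0, 0, 0.68]],
    [0.5, [-0.86, 0.05, 0.14], [0, 0, 0.68]],
    [0.5, [-0.85, 0.13, 0.14], [0, 0, 0.68]],
    [0.5, [-0.83, 0.21, 0.14], [0, 0, 0.68]],
    [0.5, [-0.81, 0.29, 0.14], [0, 0, 0.68]],
    [0.5, [-0.78, 0.37, 0.14], [0, 0, 0.68]]
  ]
}}

```text
t: 2.1
tool_pos: [0.4659, -0.0023, 0.2302]
tool_rot: [-2.429, -1.991, 0.0]
contact_force: [-0.4, 0.9, 0.3]
opening: 0.0428
grip_force: 0.0
```

>>> {"fn": "play_rows", "kwargs": {
  "series": [
    [0.5, [-0.74, 0.44, 0.14], [0, 0, 0.68]],
    [0.5, [-0.7, 0.51, 0.14], [0, 0, 0.68]],
    [0.5, [-0.65, 0.57, 0.14], [0, 0, 0.68]],
    [0.5, [-0.59, 0.63, 0.14], [0, 0, 0.68]],
    [0.5, [0, 0, 0], [0, 0, 0]],
    [0.5, [0, 0, 0], [0, 0, 0]]
  ]
}}

```text
t: 2.85
tool_pos: [0.523, -0.1633, 0.2024]
tool_rot: [-2.758, -1.502, 0.001]
contact_force: [0.4, 0.5, -0.3]
opening: 0.0426
grip_force: 0.0
```

```bash
python3 - <<'E'
from h import *
import pickle
np.set_printoptions(precision=4,suppress=True)
o=ctrl.get_obs(); w=cam("wrist"); pickle.dump((o,w),open("w1.pkl","wb"))
cv2.imwrite("pics/w1.png",w["color"]); print(o["t"],o["tool_pos"],R.from_rotvec(o["tool_rot"]).as_matrix(),o["contact_force"],w["fx"],w["cx"],w["cy"],w["hand_eye"])
E
```

```text
2.85 [ 0.523  -0.1633  0.2024] [[ 0.5426  0.84   -0.0009]
 [ 0.84   -0.5426  0.0009]
 [ 0.0003 -0.0013 -1.    ]] [ 0.3527  0.5226 -0.3113] 371.64829954431775 321.66836262014647 247.79608609744304 [[-0.0008 -0.951  -0.3091  0.0795]
 [ 1.     -0.001   0.0005 -0.0012]
 [-0.0008 -0.3091  0.951  -0.1419]
 [ 0.      0.      0.      1.    ]]
```

View pics/w1.png

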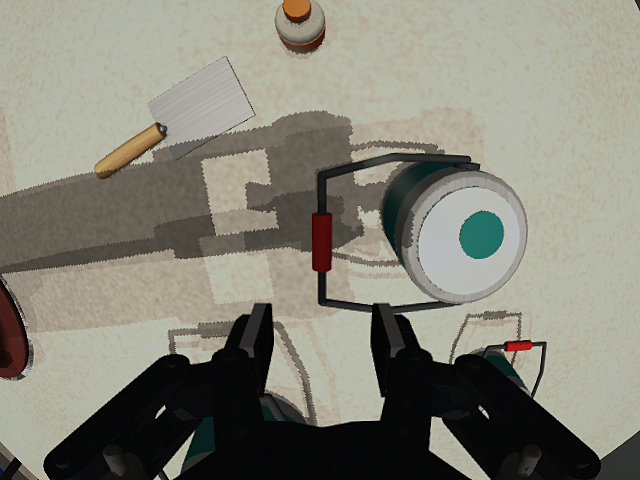

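Wrist view: red sleeve at (322,242), bail straight from (321,174) to (321,304), nearly at right angles to the closing line. The pail lid is at (472,236).

```bash
cat >> h.py <<'E'
def wray(o,w,u,v):
    p,Rt=pose(o); H=np.array(w["hand_eye"]); a=np.array([u-w["cx"],v-w["cy"]])/w["fx"]; th=np.linalg.norm(a)
    c=np.r_[np.sin(th)*a/max(th,1e-9),np.cos(th)]
    return p+Rt.apply(H[:3,3]),Rt.apply(H[:3,:3]@c)
def wz(o,w,u,v,z):
    a,r=wray(o,w,u,v); return a+r*(z-a[2])/r[2]
E
python3 - <<'E'
from h import *
import pickle
np.set_printoptions(precision=4,suppress=True)
o,w=pickle.load(open("w1.pkl","rb")); T=pickle.load(open("top.pkl","rb"))
h=cv2.cvtColor(w["color"],cv2.COLOR_BGR2HSV); m=cv2.inRange(h,(0,150,60),(8,255,255)); m[:,:290]=0; m[:,360:]=0
ys,xs=np.where(m); u,v=xs.mean(),ys.mean(); print(u,v,cv2.minAreaRect(np.c_[xs,ys].astype(np.float32)))
print("sleeve z.083",wz(o,w,u,v,.083),"tri",cross(wray(o,w,u,v),ray(T,349.13,245.5)))
a,b=wz(o,w,321.5,174,.08),wz(o,w,322,304,.08);print("ends",a,b,np.linalg.norm(a-b),"ydir",np.degrees(np.arctan2(*(a-b)[[1,0]])),(a+b)/2)
wh=cv2.inRange(h,(0,0,110),(180,60,255)); wh[:,:395]=0;wh[:170]=0;wh[320:]=0
e=[wz(o,w,*q,.1) for q in((419,236),(517,236),(472,172),(470,300))];print("lid",e,(e[0]+e[1])/2,(e[2]+e[3])/2)
g=cv2.inRange(h,(78,90,40),(98,255,255))
E
```

```text
321.1056137012369 235.31779257849666 ((315.127197265625, 141.62132263183594), (259.667236328125, 28.299402236938477), 84.95083618164062)
sleeve z.083 [ 0.524  -0.1588  0.083 ] tri (array([ 0.526 , -0.1599,  0.0878]), np.float64(0.005022801776421192))
ends [ 0.5485 -0.1215  0.08  ] [ 0.4934 -0.2074  0.08  ] 0.10203981824218172 ydir 57.30985603770159 [ 0.5209 -0.1645  0.08  ]
lid [array([ 0.5841, -0.1922,  0.1   ]), array([ 0.6509, -0.2347,  0.1   ]), array([ 0.6397, -0.1727,  0.1   ]), array([ 0.5954, -0.2604,  0.1   ])] [ 0.6175 -0.2134  0.1   ] [ 0.6175 -0.2165  0.1   ]
```

>>> {"fn": "play_rows", "kwargs": {
  "series": [
    [0.5, [0, 0, 0.8], [0, 0, 0]],
    [0.5, [0, 0, 0.8], [0, 0, 0]],
    [0.5, [0, 0, 0.8], [0, 0, 0]],
    [0.5, [0, 0, 0.42], [0, 0, 0]],
    [0.5, [0, 0, 0], [0, 0, 0]],
    [0.5, [0, 0, 0], [0, 0, 0]]
  ]
}}

```text
t: 3.65
tool_pos: [0.5242, -0.1635, 0.0633]
tool_rot: [2.757, 1.502, 0.002]
contact_force: [-0.5, 0.3, 0.7]
opening: 0.0424
grip_force: 0.0
```

>>> {"fn": "play_rows", "kwargs": {
  "series": [
    [0, [0, 0, 0], [0, 0, 0]],
    [0, [0, 0, 0], [0, 0, 0]],
    [0, [0, 0, 0], [0, 0, 0]],
    [0, [0, 0, 0], [0, 0, 0]]
  ],
  "force": 40
}}

```text
t: 4.15
tool_pos: [0.5227, -0.1632, 0.0614]
tool_rot: [-2.758, -1.501, 0.001]
contact_force: [-4.3, 2.8, 0.8]
opening: 0.0128
grip_force: 38.9
```

```bash
python3 - <<'E'
from h import *
import pickle
np.set_printoptions(precision=4,suppress=True)
o=ctrl.get_obs(); print(o)
p,r=pose(o)
d=np.array([np.cos(np.radians(-32.7)),np.sin(np.radians(-32.7)),0])
print("hinge est",p+[0,0,.019]+.11*d)
q0=p;n=16;pd=lambda p1,p0:print([0,[round(float(v),2) for v in r.inv().apply(p1-p0)/.05],[0,0,0]])
for i in range(1,n+1):
    a=np.pi/2*i/n; q1=p+.11*(1-np.cos(a))*d+np.array([0,0,.11*np.sin(a)]); pd(q1,q0); q0=q1
E
```

```text
{'t': 4.15, 'q': array([-0.4388,  0.04  ,  1.926 ,  0.0004,  1.1776,  0.135 ]), 'dq': array([-0.0013,  0.0021, -0.0007, -0.0023, -0.0059,  0.0001]), 'effort': array([ -1.0757, -34.5263, -34.7831,  -0.251 ,  -1.1247,   0.0569]), 'tool_pos': array([ 0.5227, -0.1632,  0.0614]), 'tool_rot': array([-2.7577, -1.501 ,  0.0014]), 'contact_force': array([-4.2748,  2.817 ,  0.8199]), 'wrist_torque': array([0.4706, 0.5228, 0.0511]), 'grip_force': 38.87230396270752, 'opening': 0.012834142372835228}
hinge est [ 0.6153 -0.2227  0.0804]
[0, [0.0, 0.01, -0.22], [0, 0, 0]]
[0, [0.0, 0.03, -0.21], [0, 0, 0]]
[0, [0.0, 0.05, -0.21], [0, 0, 0]]
[0, [0.0, 0.07, -0.2], [0, 0, 0]]
[0, [0.0, 0.09, -0.2], [0, 0, 0]]
[0, [0.0, 0.11, -0.19], [0, 0, 0]]
[0, [0.0, 0.13, -0.17], [0, 0, 0]]
[0, [0.0, 0.14, -0.16], [0, 0, 0]]
[0, [0.0, 0.16, -0.15], [0, 0, 0]]
[0, [0.0, 0.17, -0.13], [0, 0, 0]]
[0, [0.0, 0.18, -0.11], [0, 0, 0]]
[0, [0.0, 0.19, -0.09], [0, 0, 0]]
[0, [0.0, 0.2, -0.07], [0, 0, 0]]
[0, [0.0, 0.21, -0.05], [0, 0, 0]]
[0, [0.0, 0.21, -0.03], [0, 0, 0]]
[0, [0.0, 0.22, -0.01], [0, 0, 0]]
```

>>> {"fn": "play_rows", "kwargs": {
  "series": [
    [0, [0, -0.02, 0], [0, 0, 0]],
    [0, [0, 0.01, -0.22], [0, 0, 0]],
    [0, [0, 0.03, -0.21], [0, 0, 0]],
    [0, [0, 0.05, -0.21], [0, 0, 0]],
    [0, [0, 0.07, -0.2], [0, 0, 0]],
    [0, [0, 0.09, -0.2], [0, 0, 0]],
    [0, [0, 0, 0], [0, 0, 0]]
  ]
}}

```text
t: 5.03
tool_pos: [0.5336, -0.1704, 0.1151]
tool_rot: [2.759, 1.501, 0.001]
contact_force: [-0.4, 0.3, 1.1]
opening: 0.0127
grip_force: 39.1
```

>>> {"fn": "play_rows", "kwargs": {
  "series": [
    [0, [0, 0.11, -0.19], [0, 0, 0]],
    [0, [0, 0.13, -0.17], [0, 0, 0]],
    [0, [0, 0.14, -0.16], [0, 0, 0]],
    [0, [0, 0.16, -0.15], [0, 0, 0]],
    [0, [0, 0.17, -0.13], [0, 0, 0]],
    [0, [0, 0, 0], [0, 0, 0]]
  ]
}}

```text
t: 5.78
tool_pos: [0.5633, -0.1898, 0.1543]
tool_rot: [2.759, 1.501, -0.0]
contact_force: [-0.2, -1.1, -1.0]
opening: 0.0128
grip_force: 39.2
```

>>> {"fn": "play_rows", "kwargs": {
  "series": [
    [0, [0, 0.18, -0.11], [0, 0, 0]],
    [0, [0, 0.19, -0.09], [0, 0, 0]],
    [0, [0, 0.2, -0.07], [0, 0, 0]],
    [0, [0, 0.21, -0.05], [0, 0, 0]],
    [0, [0, 0.21, -0.03], [0, 0, 0]],
    [0, [0, 0.22, -0.01], [0, 0, 0]],
    [0, [0, 0, 0], [0, 0, 0]],
    [0, [0, 0, 0], [0, 0, 0]]
  ]
}}

```text
t: 6.78
tool_pos: [0.6135, -0.2221, 0.1715]
tool_rot: [-2.759, -1.501, 0.001]
contact_force: [0.4, -0.3, -6.9]
opening: 0.0126
grip_force: 39.0
```

```bash
python3 - <<'E'
from h import *
o=ctrl.get_obs(); w=cam("wrist"); s=cam("scene")
cv2.imwrite("pics/u1.png",np.hstack([cv2.resize(w["color"],(400,300)),cv2.resize(s["color"][200:380,190:430],(400,300))])); print(o["tool_pos"],o["contact_force"],o["wrist_torque"])
E
```

```text
[ 0.61350439 -0.22206222  0.17152713] [ 0.38289023 -0.29486782 -6.86068996] [-0.05005985  0.02521723  0.00538021]
```

View pics/u1.png

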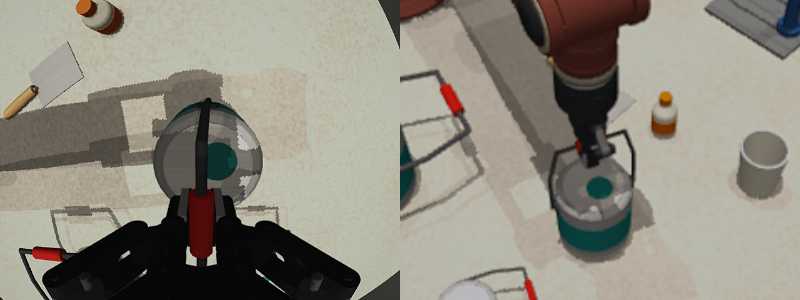

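The bail is upright over the pail: the sleeve sits in the fingers at (202,225) of the composite and the pail is still standing. Next I lift slightly and weigh it.

>>> {"fn": "play_rows", "kwargs": {
  "series": [
    [0, [0, 0, -0.2], [0, 0, 0]],
    [0, [0, 0, -0.3], [0, 0, 0]],
    [0, [0, 0, -0.3], [0, 0, 0]],
    [0, [0, 0, 0], [0, 0, 0]],
    [0, [0, 0, 0], [0, 0, 0]],
    [0, [0, 0, 0], [0, 0, 0]]
  ],
  "force": 70
}}

```text
t: 7.62
tool_pos: [0.6131, -0.2219, 0.2107]
tool_rot: [-2.758, -1.501, 0.002]
contact_force: [-1.1, -0.6, -6.2]
opening: 0.0123
grip_force: 68.0
```

```bash
python3 - <<'E'
from h import *
np.set_printoptions(precision=4,suppress=True)
for i in range(4):
    o=ctrl.get_obs(); print(o["t"],o["tool_pos"],o["contact_force"],o["wrist_torque"],o["opening"]); cam("top")
p,r=pose()
print("Lift"); P2=[p[0],p[1],.45]; plan(P2,r,5,g=0)
c,s=np.cos(np.radians(-9.5)),np.sin(np.radians(-9.5)); seat=np.array([.563,.3155]); pre=seat-.1*np.array([c,s]); print("pre",pre)
plan([pre[0],pre[1],.42],down(-9.5),14,p0=np.array(P2),R0=r,g=0)
E
```

```text
7.625 [ 0.6131 -0.2219  0.2107] [-1.0906 -0.5937 -6.1775] [-0.0128  0.022   0.0193] 0.012340526131804839
7.675 [ 0.6132 -0.2219  0.2107] [ 0.1182  0.8214 -7.1435] [-0.01    0.0192  0.012 ] 0.012021901226435669
7.725 [ 0.6132 -0.2219  0.2108] [-0.2965 -0.7523 -7.0773] [-0.0184  0.0022 -0.025 ] 0.011962231094858736
7.775 [ 0.6133 -0.222   0.211 ] [ 0.5755  0.3591 -7.2559] [ 0.0376 -0.0016  0.0408] 0.012001611936636264
Lift
[0, [-0.0, -0.0, -0.96], [0.0, 0.0, 0.0]],
[0, [-0.0, -0.0, -0.96], [0.0, 0.0, 0.0]],
[0, [-0.0, -0.0, -0.96], [0.0, 0.0, 0.0]],
[0, [-0.0, -0.0, -0.96], [0.0, 0.0, 0.0]],
[0, [-0.0, -0.0, -0.96], [0.0, 0.0, 0.0]]
pre [0.4644 0.332 ]
[0, [0.55, -0.61, 0.04], [-0.0, -0.0, -0.21]],
[0, [0.57, -0.59, 0.04], [-0.0, -0.0, -0.21]],
[0, [0.58, -0.58, 0.04], [-0.0, -0.0, -0.21]],
[0, [0.6, -0.56, 0.04], [-0.0, -0.0, -0.21]],
[0, [0.62, -0.54, 0.04], [-0.0, -0.0, -0.21]],
[0, [0.63, -0.52, 0.04], [-0.0, -0.0, -0.21]],
[0, [0.65, -0.5, 0.04], [-0.0, -0.0, -0.21]],
[0, [0.66, -0.48, 0.04], [-0.0, -0.0, -0.21]],
[0, [0.67, -0.47, 0.04], [-0.0, -0.0, -0.21]],
[0, [0.69, -0.45, 0.04], [-0.0, -0.0, -0.21]],
[0, [0.7, -0.43, 0.04], [-0.0, -0.0, -0.21]],
[0, [0.71, -0.4, 0.04], [-0.0, -0.0, -0.21]],
[0, [0.72, -0.38, 0.04], [-0.0, -0.0, -0.21]],
[0, [0.74, -0.36, 0.04], [-0.0, -0.0, -0.21]]
```

>>> {"fn": "play_rows", "kwargs": {
  "series": [
    [0, [0, 0, -0.5], [0, 0, 0]],
    [0, [0, 0, -0.9], [0, 0, 0]],
    [0, [0, 0, -0.9], [0, 0, 0]],
    [0, [0, 0, -0.9], [0, 0, 0]],
    [0, [0, 0, -0.9], [0, 0, 0]],
    [0, [0, 0, -0.7], [0, 0, 0]],
    [0, [0.2, -0.2, 0], [0, 0, -0.1]],
    [0, [0.35, -0.41, 0.04], [0, 0, -0.11]]
  ]
}}

```text
t: 8.82
tool_pos: [0.6025, -0.1821, 0.4475]
tool_rot: [-2.736, -1.541, 0.002]
contact_force: [1.2, -0.4, -7.5]
opening: 0.0122
grip_force: 68.4
```

>>> {"fn": "play_rows", "kwargs": {
  "series": [
    [0, [0.57, -0.59, 0.04], [0, 0, -0.21]],
    [0, [0.58, -0.58, 0.04], [0, 0, -0.21]],
    [0, [0.6, -0.56, 0.04], [0, 0, -0.21]],
    [0, [0.62, -0.54, 0.04], [0, 0, -0.21]],
    [0, [0.63, -0.52, 0.04], [0, 0, -0.21]],
    [0, [0.65, -0.5, 0.04], [0, 0, -0.21]],
    [0, [0.66, -0.48, 0.04], [0, 0, -0.21]],
    [0, [0.67, -0.47, 0.04], [0, 0, -0.21]]
  ]
}}

```text
t: 9.82
tool_pos: [0.5157, 0.1357, 0.4305]
tool_rot: [-2.534, -1.853, 0.005]
contact_force: [1.5, 0.9, -7.7]
opening: 0.0122
grip_force: 68.4
```

>>> {"fn": "play_rows", "kwargs": {
  "series": [
    [0, [0.69, -0.45, 0.04], [0, 0, -0.21]],
    [0, [0.7, -0.43, 0.04], [0, 0, -0.21]],
    [0, [0.71, -0.4, 0.04], [0, 0, -0.21]],
    [0, [0.5, -0.3, 0.04], [0, 0, -0.21]],
    [0, [0.5, -0.3, 0.04], [0, 0, -0.21]],
    [0, [0.46, -0.24, 0.04], [0, 0, 0]],
    [0, [0, 0, 0], [0, 0, 0]],
    [0, [0, 0, 0], [0, 0, 0]]
  ]
}}

```text
t: 10.82
tool_pos: [0.457, 0.3316, 0.4199]
tool_rot: [2.395, 2.033, -0.006]
contact_force: [0.1, -1.8, -6.8]
opening: 0.0123
grip_force: 68.4
```

>>> {"fn": "play_rows", "kwargs": {
  "series": [
    [0, [0, 0, 0], [0, 0, 0]],
    [0, [0, 0, 0], [0, 0, 0]],
    [0, [0, 0, 0], [0, 0, 0]],
    [0, [0, 0, 0], [0, 0, 0]],
    [0, [0, 0, 0], [0, 0, 0]],
    [0, [0, 0, 0], [0, 0, 0]],
    [0, [0, 0, 0], [0, 0, 0]],
    [0, [0, 0, 0], [0, 0, 0]]
  ]
}}

```text
t: 11.82
tool_pos: [0.4578, 0.3323, 0.4218]
tool_rot: [-2.395, -2.033, 0.0]
contact_force: [0.9, 0.5, -7.0]
opening: 0.012
grip_force: 68.5
```

```bash
python3 - <<'E'
from h import *
import pickle
np.set_printoptions(precision=4,suppress=True)
o=ctrl.get_obs(); w=cam("wrist"); s=cam("scene"); t=cam("top"); pickle.dump((o,w,s,t),open("w2.pkl","wb"))
cv2.imwrite("pics/h1.png",np.hstack([cv2.resize(w["color"],(440,330)),cv2.resize(s["color"][60:180,340:470],(358,330),interpolation=cv2.INTER_CUBIC)])); print(o["tool_pos"],o["tool_rot"],o["contact_force"],o["wrist_torque"],o["opening"])
E
```

```text
[0.4578 0.3323 0.4218] [-2.3953 -2.0327  0.0001] [ 0.9471  0.4617 -7.0373] [-0.0381  0.009  -0.0271] 0.012037517344870075
```

View pics/h1.png

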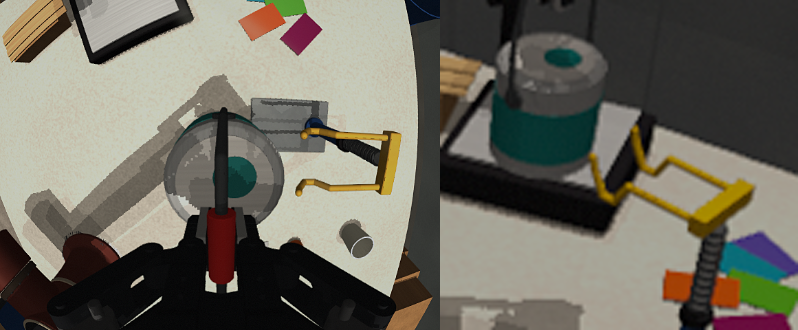

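Composite: pail hanging at left, yellow prong tips at wrist (439,195) and (436,276), bar at about (567,237). Now I refine the hook pose with the yellow mask.

```bash
python3 - <<'E'
from h import *
import pickle
np.set_printoptions(precision=4,suppress=True)
o,w,s,t=pickle.load(open("w2.pkl","rb"))
p,r=pose(o)
def ym(c,box):
    m=cv2.inRange(cv2.cvtColor(c,cv2.COLOR_BGR2HSV),(18,130,60),(35,255,255)); k=m*0; x0,y0,x1,y1=box;k[y0:y1,x0:x1]=m[y0:y1,x0:x1];return k
m=ym(w["color"],(425,170,600,300))
for u in range(430,590,8):
    v=np.where(m[:,u])[0]
    if len(v):
        g=np.split(v,np.where(np.diff(v)>1)[0]+1); print(u,[(round(x.mean(),1),len(x)) for x in g],[wz(o,w,u,x.mean(),.304)[:2] for x in g][:2])
# hook frame estimates, seat axis using yaw
for yaw in(-9.5,):
    c,sn=np.cos(np.radians(yaw)),np.sin(np.radians(yaw)); X=np.array([c,sn]);Y=np.array([-sn,c])
    for n,pt in(("tool",p[:2]),("seat0",np.array([.563,.3155]))): print(n,X@pt,Y@pt)
m=ym(t["color"],(80,150,160,250))
for v in range(164,238,5):
    u=np.where(m[v])[0]
    if len(u):
        g=np.split(u,np.where(np.diff(u)>1)[0]+1); q=[onz(t,x.mean(),v,.304)[:2] for x in g]; print("top",v,[(round(x.mean(),1),len(x)) for x in g],[(round(X@k,4),round(Y@k,4)) for k in q])
E
```

```text
430 [(np.float64(279.5), 6)] [array([0.5354, 0.2884])]
438 [(np.float64(197.0), 7), (np.float64(273.5), 18)] [array([0.5465, 0.3526]), array([0.5423, 0.2923])]
446 [(np.float64(193.5), 14), (np.float64(264.5), 8)] [array([0.553 , 0.3543]), array([0.5492, 0.2987])]
454 [(np.float64(190.5), 10), (np.float64(264.5), 8)] [array([0.5595, 0.3557]), array([0.5559, 0.2975])]
462 [(np.float64(190.5), 10), (np.float64(266.0), 9)] [array([0.5659, 0.3549]), array([0.5626, 0.2951])]
470 [(np.float64(192.0), 9), (np.float64(269.0), 9)] [array([0.5723, 0.353 ]), array([0.5694, 0.2912])]
478 [(np.float64(193.5), 10), (np.float64(272.5), 10)] [array([0.5789, 0.351 ]), array([0.5765, 0.2869])]
486 [(np.float64(195.5), 10), (np.float64(273.0), 9)] [array([0.5855, 0.3486]), array([0.5837, 0.2851])]
494 [(np.float64(196.5), 10), (np.float64(273.0), 9)] [array([0.5924, 0.347 ]), array([0.591 , 0.2837])]
502 [(np.float64(197.0), 9), (np.float64(273.0), 9)] [array([0.5994, 0.3457]), array([0.5986, 0.2823])]
510 [(np.float64(197.5), 10), (np.float64(272.5), 8)] [array([0.6066, 0.3445]), array([0.6063, 0.2813
[... 2452 characters left out ...]
np.float64(0.435)), (np.float64(0.5317), np.float64(0.3728))]
top 214 [(np.float64(101.0), 3), (np.float64(131.5), 4)] [(np.float64(0.5136), np.float64(0.4292)), (np.float64(0.5221), np.float64(0.37))]
top 219 [(np.float64(101.0), 3), (np.float64(133.0), 3)] [(np.float64(0.5039), np.float64(0.4272)), (np.float64(0.5127), np.float64(0.3652))]
top 224 [(np.float64(97.5), 4), (np.float64(132.5), 4)] [(np.float64(0.4932), np.float64(0.4321)), (np.float64(0.5028), np.float64(0.3643))]
top 229 [(np.float64(92.0), 3), (np.float64(128.5), 4)] [(np.float64(0.4819), np.float64(0.4408)), (np.float64(0.492), np.float64(0.3702))]
top 234 [(np.float64(124.5), 2)] [(np.float64(0.4812), np.float64(0.3761))]
```

```bash
python3 - <<'E'
from h import *
import pickle
np.set_printoptions(precision=4,suppress=True)
o,w,s,t=pickle.load(open("w2.pkl","rb")); p,r=pose(o)
m=cv2.inRange(cv2.cvtColor(w["color"],cv2.COLOR_BGR2HSV),(0,120,50),(9,255,255)); m[:, :290]=0;m[:,360:]=0
n,l,st,c=cv2.connectedComponentsWithStats(m)
i=1+st[1:,4].argmax(); print(st[i],c[i])
x0,y0,ww,hh,_=st[i]
for v,dz in((y0,.007),(y0+hh,.0),(y0+hh,.007)):
    q=wz(o,w,c[i][0],v,p[2]+.019+dz); print("end in tool",r.inv().apply(q-p))
# scene: tips with mask
ms=cv2.inRange(cv2.cvtColor(s["color"],cv2.COLOR_BGR2HSV),(18,110,50),(35,255,255)); ms[:100]=0;ms[165:]=0;ms[:,:385]=0;ms[:,470:]=0
cv2.imwrite("pics/h2.png",cv2.resize(np.hstack([s["color"][95:155,385:465],cv2.cvtColor(ms[95:155,385:465],cv2.COLOR_GRAY2BGR)]),None,fx=5,fy=5,interpolation=cv2.INTER_NEAREST))
# expected scene pixels for a hook at given Y-centre
a=np.radians(-9.5);X=np.array([np.cos(a),np.sin(a),0]);Y=np.array([-np.sin(a),np.cos(a),0])
for cy in(.4048,.4088):
  for sx in(.500,.506):
    S=X*sx+Y*cy+[0,0,.285]
    print(cy,sx,[proj(s,S+X*dx+Y*dy+[0,0,dz]).round(1) for dy in(-.032,.032) for dx,dz in((-.02,.031),(0,0),(.015,.019),(.085,.019))])
E
```

```text
[ 301  302   42  112 3919] [321.6328 357.5172]
end in tool [ 0.0225 -0.001  -0.026 ]
end in tool [-0.0373 -0.001  -0.019 ]
end in tool [-0.0306 -0.001  -0.026 ]
0.4048 0.5 [array([393.7, 115.7]), array([398.4, 129. ]), array([404. , 125.2]), array([426.4, 136.6]), array([408.9, 105.9]), array([413.2, 119. ]), array([418.9, 115.1]), array([441.2, 126. ])]
0.4048 0.506 [array([395.6, 116.6]), array([400.2, 130. ]), array([405.8, 126.1]), array([428.4, 137.6]), array([410.7, 106.8]), array([415.1, 119.9]), array([420.8, 116. ]), array([443.2, 126.9])]
0.4088 0.5 [array([394.7, 115.1]), array([399.3, 128.4]), array([404.9, 124.5]), array([427.3, 135.9]), array([409.8, 105.3]), array([414.2, 118.4]), array([419.9, 114.5]), array([442.1, 125.3])]
0.4088 0.506 [array([396.6, 116. ]), array([401.2, 129.3]), array([406.8, 125.5]), array([429.3, 136.9]), array([411.6, 106.2]), array([416. , 119.3]), array([421.7, 115.4]), array([444.1, 126.3])]
```

View pics/h2.png

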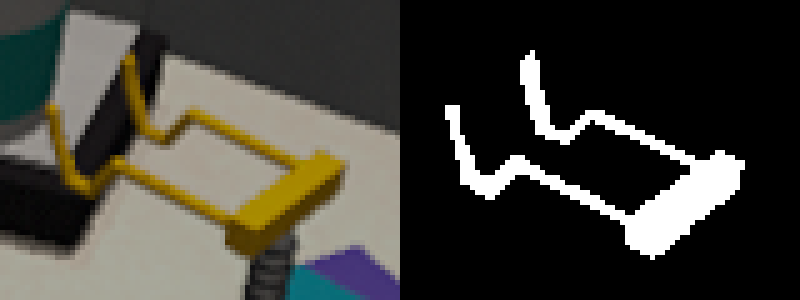

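```bash
python3 - <<'E'
from h import *
import pickle
np.set_printoptions(precision=4,suppress=True)
o,w,s,t=pickle.load(open("w2.pkl","rb")); p,r=pose(o)
a=np.radians(-9.5);X=np.array([np.cos(a),np.sin(a),0]);Y=np.array([-np.sin(a),np.cos(a),0])
f=lambda q:(round(X@q,4),round(Y@q,4))
print("top seat",f(onz(t,101,216.5,.285)),f(onz(t,133.0,220.5,.285)),"tips",f(onz(t,91.5,229.5,.316)),f(onz(t,125,234,.316)))
print("wrist seat",f(wz(o,w,457,190.5,.285)),f(wz(o,w,450,264.5,.285)),"tips",f(wz(o,w,438,197,.316)),f(wz(o,w,429,280,.316)),"bar front",f(wz(o,w,558,240,.304)))
# lid height from scene: closest approach to vertical through tool
for px in((380.7,82.5),):
    print("lid",cross(ray(s,*px),(np.array([p[0],p[1],0]),np.array([0,0,1.]))))
# teal band lower/upper & lid extents in scene
h=cv2.cvtColor(s["color"],cv2.COLOR_BGR2HSV); m=cv2.inRange(h,(78,90,30),(98,255,255)); m[:60]=0;m[140:]=0;m[:,:345]=0;m[:,410:]=0
n,l,st,c=cv2.connectedComponentsWithStats(m)
for i in range(1,n):
    if st[i,4]>20: print(st[i],c[i])
b=p+[0,0,.019-.09]
print("pred lid centre",proj(s,b),"pred underside",proj(s,b-[0,0,.1]), "tcp",proj(s,p))
cv2.imwrite("pics/p1.png",cv2.resize(s["color"][20:140,340:430],None,fx=5,fy=5,interpolation=cv2.INTER_CUBIC))
E
```

```text
top seat (np.float64(0.5109), np.float64(0.4361)) (np.float64(0.5119), np.float64(0.3714)) tips (np.float64(0.4798), np.float64(0.4365)) (np.float64(0.4803), np.float64(0.3708))
wrist seat (np.float64(0.5028), np.float64(0.4404)) (np.float64(0.5031), np.float64(0.3781)) tips (np.float64(0.4769), np.float64(0.44)) (np.float64(0.4758), np.float64(0.3776)) bar front (np.float64(0.596), np.float64(0.406))
lid (array([0.4608, 0.3338, 0.3645]), np.float64(0.006656728658649213))
[378  78  13   6  69] [384.058   80.4638]
[358  93  41  27 672] [376.4836 108.3363]
pred lid centre [377.6477  87.0778] pred underside [374.2338 119.6012] tcp [380.3234  61.587 ]
```

View pics/p1.png

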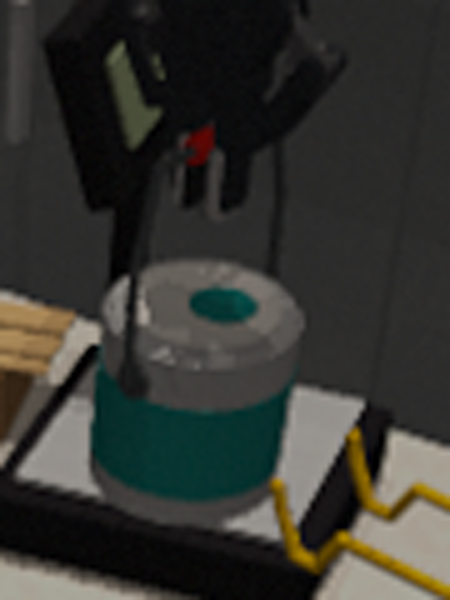

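The scene crop shows the lid centre at (380.6,83), about 4 px above my prediction. So the wire sits about 30 mm above the TCP, and the prongs will still fit between wire and lid. I lower, enter the hook slowly above the tips, then look again up close.

>>> {"fn": "play_rows", "kwargs": {
  "series": [
    [0, [0, 0, 0.4], [0, 0, 0]],
    [0, [0, 0, 0.6], [0, 0, 0]],
    [0, [0, 0, 0.6], [0, 0, 0]],
    [0, [0, 0, 0.5], [0, 0, 0]],
    [0, [0, 0, 0], [0, 0, 0]],
    [0, [0, 0, 0], [0, 0, 0]]
  ]
}}

```text
t: 12.72
tool_pos: [0.4579, 0.3323, 0.3173]
tool_rot: [2.395, 2.033, 0.001]
contact_force: [0.8, -0.1, -5.7]
opening: 0.0121
grip_force: 68.5
```

>>> {"fn": "play_rows", "kwargs": {
  "series": [
    [0, [0.03, 0.15, 0], [0, 0, 0]],
    [0, [0, 0.35, 0], [0, 0, 0]],
    [0, [0, 0.4, 0], [0, 0, 0]],
    [0, [0, 0.4, 0], [0, 0, 0]],
    [0, [0, 0.35, 0], [0, 0, 0]],
    [0, [0, 0.3, 0], [0, 0, 0]],
    [0, [0, 0.2, 0], [0, 0, 0]],
    [0, [0, 0, 0], [0, 0, 0]]
  ]
}}

```text
t: 13.72
tool_pos: [0.5646, 0.3161, 0.3165]
tool_rot: [-2.396, -2.032, 0.001]
contact_force: [-1.1, -0.1, -7.2]
opening: 0.0124
grip_force: 68.4
```

>>> {"fn": "play_rows", "kwargs": {
  "series": [
    [0, [0, 0, 0], [0, 0, 0]],
    [0, [0, 0, 0], [0, 0, 0]],
    [0, [0, 0, 0], [0, 0, 0]],
    [0, [0, 0, 0], [0, 0, 0]],
    [0, [0, 0, 0], [0, 0, 0]],
    [0, [0, 0, 0], [0, 0, 0]]
  ]
}}

```text
t: 14.48
tool_pos: [0.5641, 0.3163, 0.3168]
tool_rot: [2.395, 2.033, 0.0]
contact_force: [0.3, 0.2, -6.6]
opening: 0.012
grip_force: 68.4
```

```bash
python3 - <<'E'
from h import *
import pickle
np.set_printoptions(precision=4,suppress=True)
o=ctrl.get_obs(); w=cam("wrist"); s=cam("scene"); t=cam("top"); pickle.dump((o,w,s,t),open("w3.pkl","wb"))
L=cv2.resize(w["color"][90:440,180:520],(485,500)); 
Rr=cv2.resize(s["color"][60:180,380:470],(300,400),interpolation=cv2.INTER_CUBIC); Rr=cv2.copyMakeBorder(Rr,0,100,0,0,cv2.BORDER_CONSTANT)
cv2.imwrite("pics/h3.png",cv2.convertScaleAbs(np.hstack([L,Rr]),alpha=1.6)); print(o["t"],o["tool_pos"],o["tool_rot"],o["contact_force"],o["wrist_torque"])
E
```

```text
14.475 [0.5641 0.3163 0.3168] [2.3954 2.0326 0.    ] [ 0.273   0.1919 -6.6146] [-0.0414  0.0189 -0.0075]
```

View pics/h3.png

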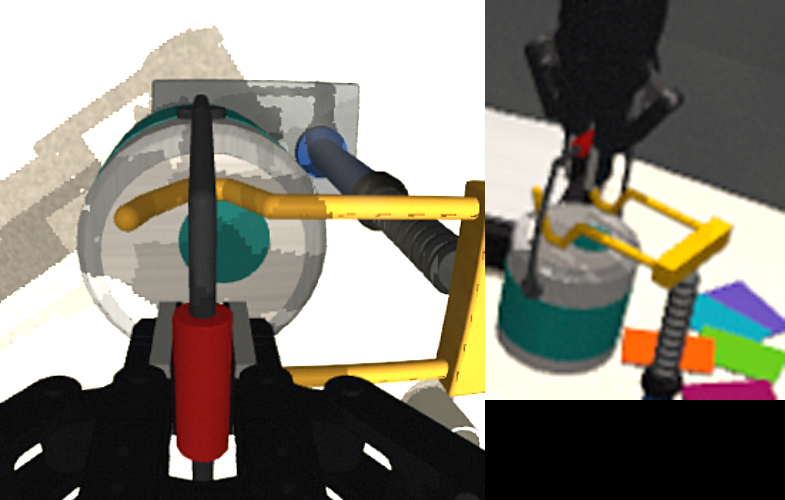

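Last allowed picture. The wire (u≈203 in the crop) sits midway between the tip (125,217) and the rear corner (268,205). The prongs are at crop rows 207 and 372, with the sleeve and wire between them. From here I go by numbers and feel.

```bash
python3 - <<'E'
from h import *
import pickle
np.set_printoptions(precision=4,suppress=True)
o,w,s,t=pickle.load(open("w3.pkl","rb")); p,r=pose(o)
h=cv2.cvtColor(w["color"],cv2.COLOR_BGR2HSV)
ry=cv2.inRange(h,(18,130,60),(35,255,255)); rd=cv2.inRange(h,(0,120,50),(9,255,255)); rd[:,:290]=0;rd[:,360:]=0
tl=lambda q:r.inv().apply(q-p)
for u in(400,420,440,460,480):
    v=np.where(ry[:,u])[0]; g=[x for x in np.split(v,np.where(np.diff(v)>1)[0]+1) if len(x)>5]
    print(u,[(x.mean(),len(x),tl(wz(o,w,u,x.mean(),.304)).round(4)) for x in g])
n,l,st,c=cv2.connectedComponentsWithStats(rd); i=1+st[1:,4].argmax(); print(st[i],c[i])
y0,y1=st[i][1],st[i][1]+st[i][3]
for dz in(.019,.025,.030,.035):
    zc=p[2]+dz; a=tl(wz(o,w,321,y0,zc-.007))[0]; a2=tl(wz(o,w,321,y0,zc+.007))[0]; b=tl(wz(o,w,321,y1,zc))[0]; b2=tl(wz(o,w,321,y1,zc+.007))[0]
    print(dz,"far end",a,a2,"near end",b,b2)
# trough profile in wrist for the +Y prong: u vs v
for u in range(262,385,8):
    v=np.where(ry[190:260,u])[0]+190
    if len(v): print(u,v.mean().round(1),len(v),tl(wz(o,w,u,v.mean(),.304)).round(4)[:2],tl(wz(o,w,u,v.mean(),.285)).round(4)[:2])
E
```

```text
400 [(np.float64(234.0), 17, array([0.036 , 0.0335, 0.0128])), (np.float64(353.0), 15, array([-0.0264,  0.0387,  0.0128]))]
420 [(np.float64(234.5), 16, array([0.0358, 0.0427, 0.0128])), (np.float64(348.5), 8, array([-0.0241,  0.0489,  0.0128]))]
440 [(np.float64(235.0), 17, array([0.0356, 0.0522, 0.0128])), (np.float64(350.5), 14, array([-0.0261,  0.06  ,  0.0128]))]
460 [(np.float64(235.0), 17, array([0.0357, 0.0619, 0.0128])), (np.float64(349.5), 14, array([-0.0263,  0.0713,  0.0128]))]
480 [(np.float64(235.0), 17, array([0.0358, 0.0721, 0.0128])), (np.float64(349.0), 13, array([-0.027 ,  0.0832,  0.0128]))]
[ 301  302   42  112 3943] [321.6462 357.4951]
0.019 far end 0.015538775342896681 0.022482842914481344 near end -0.037286215371299766 -0.030608915605960244
0.025 far end 0.01851480430214727 0.025458871873731928 near end -0.031562815572437314 -0.0248855158070978
0.03 far end 0.020994828434856044 0.0279388960064407 near end -0.026793315740052004 -0.020116015974712485
0.035 far end 0.023474852567564874 0.03041892013914953 near end -0.02202381590766663 -0.015346516142327111
262 242.0 13 [ 0.0323 -0.0271] [ 0.0265 -0.0303]
270 241.5 20 [ 0.0326 -0.0235] [ 0.0267 -0.0263]
278 236.0 19 [ 0.0351 -0.0199] [ 0.0295 -0.0222]
286 232.5 18 [ 0.0366 -0.0164] [ 0.0313 -0.0183]
294 229.5 18 [ 0.038  -0.0129] [ 0.0328 -0.0143]
302 226.0 17 [ 0.0395 -0.0094] [ 0.0345 -0.0104]
310 223.0 17 [ 0.0408 -0.0059] [ 0.036  -0.0065]
334 222.0 15 [0.0413 0.0044] [0.0365 0.0051]
342 222.5 16 [0.0411 0.0078] [0.0363 0.0089]
350 226.0 17 [0.0395 0.0113] [0.0345 0.0128]
358 229.5 18 [0.0379 0.0148] [0.0328 0.0168]
366 232.5 18 [0.0366 0.0184] [0.0313 0.0207]
374 234.0 17 [0.0359 0.0219] [0.0305 0.0247]
382 234.0 17 [0.0359 0.0254] [0.0305 0.0287]
```

>>> {"fn": "play_rows", "kwargs": {
  "series": [
    [0, [0.05, 0.04, 0.1], [0, 0, 0]],
    [0, [0, 0, 0.2], [0, 0, 0]],
    [0, [0, 0, 0.2], [0, 0, 0]],
    [0, [0, 0, 0.2], [0, 0, 0]],
    [0, [0, 0, 0.1], [0, 0, 0]],
    [0, [0, 0, 0], [0, 0, 0]],
    [0, [0, 0, 0], [0, 0, 0]]
  ]
}}

```text
t: 15.5
tool_pos: [0.5667, 0.3185, 0.2774]
tool_rot: [2.395, 2.032, 0.001]
contact_force: [-0.4, 0.3, -5.9]
opening: 0.0121
grip_force: 68.5
```

>>> {"fn": "play_rows", "kwargs": {
  "series": [
    [0, [0, 0, 0.1], [0, 0, 0]],
    [0, [0, 0, 0.1], [0, 0, 0]],
    [0, [0, 0, 0.1], [0, 0, 0]],
    [0, [0, 0, 0], [0, 0, 0]],
    [0, [0, 0, 0], [0, 0, 0]]
  ]
}}

```text
t: 16.12
tool_pos: [0.5665, 0.3184, 0.2618]
tool_rot: [2.395, 2.033, -0.0]
contact_force: [0.5, -0.5, -6.9]
opening: 0.012
grip_force: 68.6
```

>>> {"fn": "play_rows", "kwargs": {
  "series": [
    [0, [0, 0, 0.1], [0, 0, 0]],
    [0, [0, 0, 0.1], [0, 0, 0]],
    [0, [0, 0, 0.1], [0, 0, 0]],
    [0, [0, 0, 0], [0, 0, 0]],
    [0, [0, 0, 0], [0, 0, 0]]
  ]
}}

```text
t: 16.75
tool_pos: [0.5665, 0.3184, 0.247]
tool_rot: [-2.395, -2.033, -0.0]
contact_force: [-0.4, 0.5, -6.2]
opening: 0.0119
grip_force: 68.5
```

```bash
cat > av.py <<'E'
from h import *
import pickle
np.set_printoptions(precision=3,suppress=True)
fs=[]
for i in range(6):
    o=ctrl.get_obs(); fs.append(np.r_[o["contact_force"],o["wrist_torque"]]); s=cam("scene")
print(o["t"],o["tool_pos"],"F",np.mean(fs,0),np.std(fs,0)[:3])
m=cv2.inRange(cv2.cvtColor(s["color"],cv2.COLOR_BGR2HSV),(18,110,50),(35,255,255)); m[:100]=0;m[200:]=0;m[:,:385]=0;m[:,470:]=0
ys,xs=np.where(m&(np.arange(640)[None,:]>424).astype(np.uint8)*255); print("bar centroid",xs.mean(),ys.mean(),len(xs))
E
python3 av.py; python3 - <<'E'
import sys; sys.path.insert(0,'.')
from h import *
import pickle
o,w,s,t=pickle.load(open("w3.pkl","rb"))
m=cv2.inRange(cv2.cvtColor(s["color"],cv2.COLOR_BGR2HSV),(18,110,50),(35,255,255)); m[:100]=0;m[200:]=0;m[:,:385]=0;m[:,470:]=0
ys,xs=np.where(m&(np.arange(640)[None,:]>424).astype(np.uint8)*255); print("bar ref",xs.mean(),ys.mean(),len(xs))
E
```

```text
17.0 [0.567 0.318 0.247] F [-0.359  0.372 -6.352 -0.031  0.048  0.005] [0.169 0.448 0.234]
bar centroid 439.76221498371336 135.0358306188925 307
bar ref 439.45512820512823 134.02884615384616 312
```

Contact: the hook has sunk about 3 mm and the force has dropped about 0.5 N. I keep lowering.

>>> {"fn": "play_rows", "kwargs": {
  "series": [
    [0, [0, 0, 0.1], [0, 0, 0]],
    [0, [0, 0, 0.1], [0, 0, 0]],
    [0, [0, 0, 0.1], [0, 0, 0]],
    [0, [0, 0, 0.1], [0, 0, 0]],
    [0, [0, 0, 0], [0, 0, 0]],
    [0, [0, 0, 0], [0, 0, 0]]
  ]
}}

```text
t: 17.8
tool_pos: [0.5666, 0.3184, 0.2272]
tool_rot: [2.395, 2.033, 0.001]
contact_force: [-0.2, 0.4, -2.8]
opening: 0.0122
grip_force: 68.7
```

```bash
python3 av.py
```

```text
18.05 [0.567 0.318 0.227] F [ 0.291  0.146 -3.301  0.038 -0.054  0.015] [0.277 0.305 0.386]
bar centroid 438.56164383561645 141.5205479452055 292
```

>>> {"fn": "play_rows", "kwargs": {
  "series": [
    [0, [0, 0, 0.1], [0, 0, 0]],
    [0, [0, 0, 0.1], [0, 0, 0]],
    [0, [0, 0, 0.1], [0, 0, 0]],
    [0, [0, 0, 0.06], [0, 0, 0]],
    [0, [0, 0, 0], [0, 0, 0]],
    [0, [0, 0, 0], [0, 0, 0]]
  ]
}}

```text
t: 18.85
tool_pos: [0.5666, 0.3184, 0.2092]
tool_rot: [2.395, 2.032, 0.001]
contact_force: [0.1, -0.8, -1.1]
opening: 0.0121
grip_force: 68.8
```

```bash
python3 av.py
```

```text
19.1 [0.567 0.318 0.209] F [-0.33  -0.013 -1.062  0.028 -0.014 -0.003] [0.323 0.377 0.141]
bar centroid 437.4119718309859 147.07394366197184 284
```

>>> {"fn": "play_rows", "kwargs": {
  "series": [
    [0, [0, 0, 0.06], [0, 0, 0]],
    [0, [0, 0, 0.06], [0, 0, 0]],
    [0, [0, 0, 0], [0, 0, 0]],
    [0, [0, 0, 0], [0, 0, 0]],
    [0, [0, 0, 0], [0, 0, 0]]
  ]
}}

```text
t: 19.77
tool_pos: [0.5666, 0.3185, 0.203]
tool_rot: [2.395, 2.033, 0.0]
contact_force: [0.3, 0.0, 0.8]
opening: 0.0122
grip_force: 68.9
```

```bash
python3 av.py; python3 av.py
```

```text
20.025 [0.567 0.318 0.203] F [ 0.28   0.374 -0.178  0.059 -0.055 -0.004] [0.583 0.279 0.669]
bar centroid 437.03971119133575 148.94584837545128 277
20.325 [0.567 0.318 0.203] F [ 0.768  0.631 -0.57   0.057 -0.112  0.016] [0.432 0.461 0.344]
bar centroid 437.0902527075812 149.01805054151623 277
```

>>> {"fn": "play_rows", "kwargs": {
  "series": [
    [0, [0, 0, 0.05], [0, 0, 0]],
    [0, [0, 0, 0], [0, 0, 0]],
    [0, [0, 0, 0], [0, 0, 0]],
    [0, [0, 0, 0], [0, 0, 0]]
  ]
}}

```text
t: 20.88
tool_pos: [0.5666, 0.3184, 0.2004]
tool_rot: [2.395, 2.033, 0.0]
contact_force: [1.3, 0.4, 0.3]
opening: 0.0123
grip_force: 68.9
```

```bash
python3 av.py; python3 av.py;python3 av.py
```

```text
21.125 [0.567 0.318 0.2  ] F [ 1.214  0.246  0.119  0.098 -0.121  0.021] [0.234 0.167 0.174]
bar centroid 436.74545454545455 149.73090909090908 275
21.425 [0.567 0.318 0.2  ] F [ 1.272  0.441 -0.176  0.075 -0.177 -0.008] [0.511 0.34  0.588]
bar centroid 436.7445255474453 149.6167883211679 274
21.725 [0.567 0.318 0.2  ] F [ 1.106  1.115  0.388  0.128 -0.186 -0.009] [0.41  0.347 0.273]
bar centroid 436.7282608695652 149.68115942028984 276
```

>>> {"fn": "play_rows", "kwargs": {
  "series": [
    [0, [0, 0.02, 0], [0, 0, 0]],
    [0, [0, 0, 0], [0, 0, 0]],
    [0, [0, 0, 0], [0, 0, 0]],
    [0, [0, 0, 0], [0, 0, 0]]
  ],
  "force": 30
}}

```text
t: 22.28
tool_pos: [0.5668, 0.3184, 0.1999]
tool_rot: [-2.394, -2.032, 0.002]
contact_force: [-4.9, 1.4, 0.2]
opening: 0.0121
grip_force: 69.0
```

```bash
python3 av.py; python3 av.py
```

```text
22.525 [0.567 0.318 0.2  ] F [-4.495  1.751  0.525  0.215  0.619  0.026] [0.214 0.541 0.52 ]
bar centroid 436.9375 149.8235294117647 272
22.825 [0.568 0.318 0.2  ] F [-4.331  1.056 -0.004  0.19   0.629  0.028] [0.847 0.379 0.407]
bar centroid 436.875 149.81985294117646 272
```

>>> {"fn": "play_rows", "kwargs": {
  "series": [
    [0, [0, -0.016, 0], [0, 0, 0]],
    [0, [0, 0, 0], [0, 0, 0]],
    [0, [0, 0, 0], [0, 0, 0]]
  ]
}}

```text
t: 23.25
tool_pos: [0.5674, 0.3182, 0.2007]
tool_rot: [2.395, 2.032, 0.002]
contact_force: [0.9, 0.4, 0.1]
opening: 0.0124
grip_force: 68.9
```

```bash
python3 av.py; python3 av.py
```

```text
23.5 [0.567 0.318 0.201] F [ 0.721  0.6    0.265  0.084 -0.06   0.031] [1.04  0.415 0.253]
bar centroid 436.7587412587413 149.48951048951048 286
23.8 [0.567 0.318 0.201] F [ 2.366  0.047  0.41  -0.02  -0.291  0.032] [0.802 0.335 0.442]
bar centroid 436.74295774647885 149.4612676056338 284
```

>>> {"fn": "play_rows", "kwargs": {
  "series": [
    [0.17, [0, 0, 0], [0, 0, 0]],
    [0.2, [0, 0, 0], [0, 0, 0]],
    [0.25, [0, 0, 0], [0, 0, 0]],
    [0.35, [0, 0, 0], [0, 0, 0]],
    [0.4, [0, 0, 0], [0, 0, 0]],
    [0.4, [0, 0, 0], [0, 0, 0]]
  ]
}}

```text
t: 24.6
tool_pos: [0.5667, 0.3184, 0.2003]
tool_rot: [-2.395, -2.033, 0.0]
contact_force: [0.3, 0.7, 0.4]
opening: 0.0339
grip_force: 0.0
```

```bash
python3 av.py; python3 - <<'E'
from h import *
o=ctrl.get_obs(); w=cam("wrist"); h=cv2.cvtColor(w["color"],cv2.COLOR_BGR2HSV)
rd=cv2.inRange(h,(0,120,50),(9,255,255)); n,l,st,c=cv2.connectedComponentsWithStats(rd); i=1+st[1:,4].argmax(); print("sleeve",st[i],c[i],o["opening"])
ry=cv2.inRange(h,(18,130,60),(35,255,255)); n,l,st,c=cv2.connectedComponentsWithStats(ry)
for i in range(1,n):
    if st[i,4]>60: print("yellow",st[i],c[i])
E
```

```text
24.85 [0.567 0.318 0.2  ] F [-0.053 -0.215 -0.299 -0.004  0.019 -0.004] [0.429 0.567 0.488]
bar centroid 437.1635687732342 149.59479553903347 269
sleeve [ 302  303   43  113 3997] [323.24118089 358.94045534] 0.034173456451051985
yellow [ 210  269  104   80 3158] [259.90215326 306.92590247]
yellow [  333   269   307   174 14073] [530.49925389 326.46471968]
yellow [294 414  22  12 171] [306.94736842 419.33333333]
yellow [331 414  18  12 130] [337.96153846 419.1       ]
yellow [429 446  39  19 396] [448.79292929 454.61111111]
```

The release moved nothing: the bar and sleeve pixels are unchanged. Yellow shows on both sides of the wire at both prongs. I retreat straight up.

>>> {"fn": "play_rows", "kwargs": {
  "series": [
    [0.4, [0, 0, -0.2], [0, 0, 0]],
    [0.4, [0, 0, -0.4], [0, 0, 0]],
    [0.4, [0, 0, -0.6], [0, 0, 0]],
    [0.4, [0, 0, -0.8], [0, 0, 0]],
    [0.4, [0, 0, -0.8], [0, 0, 0]],
    [0.4, [0, 0, -0.6], [0, 0, 0]],
    [0.4, [0, 0, 0], [0, 0, 0]],
    [0.4, [0, 0, 0], [0, 0, 0]]
  ]
}}

```text
t: 25.95
tool_pos: [0.5665, 0.3183, 0.3698]
tool_rot: [-2.395, -2.032, 0.001]
contact_force: [-0.3, 0.0, -0.1]
opening: 0.0342
grip_force: 0.0
```

>>> {"fn": "play_rows", "kwargs": {
  "series": [
    [0.4, [0, 0, 0], [0, 0, 0]],
    [0.4, [0, 0, 0], [0, 0, 0]],
    [0.4, [0, 0, 0], [0, 0, 0]],
    [0.4, [0, 0, 0], [0, 0, 0]],
    [0.4, [0, 0, 0], [0, 0, 0]],
    [0.4, [0, 0, 0], [0, 0, 0]],
    [0.4, [0, 0, 0], [0, 0, 0]],
    [0.4, [0, 0, 0], [0, 0, 0]]
  ]
}}

```text
t: 26.95
tool_pos: [0.5667, 0.3184, 0.3704]
tool_rot: [2.395, 2.033, 0.0]
contact_force: [-0.4, -0.2, 0.7]
opening: 0.0338
grip_force: 0.0
```

```bash
python3 av.py; python3 - <<'E'
from h import *
np.set_printoptions(precision=4,suppress=True)
for k in range(2):
    o=ctrl.get_obs(); w=cam("wrist"); p,r=pose(o); h=cv2.cvtColor(w["color"],cv2.COLOR_BGR2HSV)
    rd=cv2.inRange(h,(0,120,50),(9,255,255)); n,l,st,c=cv2.connectedComponentsWithStats(rd); i=1+st[1:,4].argmax(); print("sleeve",st[i],c[i],wz(o,w,*c[i],.24))
ry=cv2.inRange(h,(18,130,60),(35,255,255)); n,l,st,c=cv2.connectedComponentsWithStats(ry)
for i in range(1,n):
    if st[i,4]>60: print("yellow",st[i],c[i])
for n in("tint",): pass
E
```

```text
27.2 [0.567 0.318 0.37 ] F [-0.09   0.135  0.076  0.024  0.015  0.003] [0.355 0.665 0.504]
bar centroid 436.7841726618705 149.27697841726618 278
sleeve [ 268    0   77   55 2350] [305.3634  23.383 ] [0.5807 0.4794 0.24  ]
sleeve [ 268    0   77   55 2348] [305.3961  23.3693] [0.5807 0.4793 0.24  ]
yellow [295 189  24  13 209] [307.6603 194.5742]
yellow [ 326  189  122   18 1276] [387.1113 198.8582]
yellow [ 440  192   32  102 2212] [455.6614 242.2003]
yellow [281 196  13  12 103] [286.2524 201.3204]
yellow [284 267  35  27 281] [300.2313 280.0249]
yellow [ 327  267  113   20 1076] [383.0046 280.5455]
```

```bash
python3 -c "
from station import ctrl
print(ctrl.finish_job())"
```

```text
the job is handed in; nothing more can be done
None
```

The middle-sized pail hangs by its upright bail in both prongs of the spring balance. It was released at about zero remaining load, with no visible drop or rise, and the job was handed in at about 27 s.

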